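# Feel for the clear well and seat the tube

### The job

Take the tube that stands alone at one end of the rack and seat it in the four-well tube dock. Three of the wells still have an old rubber cushion left under their sliding seat, which cannot be seen: feel for it by pressing gently with the tube, and where the seat stops almost at once do not force it but go on to the next well. In the one clear well press the seat down firmly but gently until the tube is fully home, let go and leave it upright, with everything else left where it was.

Things in the scene. Friction and masses are not known exactly. Their poses are not given: they have to be found in the camera images.
- tube_center (a point): centre (half-way up) of the tube to be seated: round-bottomed sample tube with red screw cap, 122 mm long, 16 mm across (18 mm at the cap, about the top 25 mm), 18 g, loose; z along it to the cap. Starts upright, alone in an end hole of the rack, its lower end 5 mm above the table. Lift it 140 mm to clear the other tubes. Gripped at 20 to 30 N it holds while pressing, but may tilt a little between the pads.
- dock: four-well tube dock: grey block 56 x 152 mm, 60 mm high, on a dark flange 78 x 176 x 6 mm, fixed. Origin at the centre of its underside; wells in a row along y, z up. Each well has a black seat disc that slides down in stiff friction, gives way at about 4 N and stays where pushed. More than 25 N on it from the tube does damage; 8 to 12 N tells a hard stop and presses home.
- well_1 (a point): centre of the mouth of the well at the dock's -y end, level with the dock's top (60 mm above the table), z up. Bore 20.5 mm with a 3 mm chamfer, wells 40 mm apart. All wells are alike: untouched seat face 35 to 37 mm below the mouth; in the clear well it goes down to a hard stop 47 mm below; with a leftover under it it stops hard 38 mm below.
- well_2 (a point): centre of the mouth of the well next to well_1. For every well: tube fully home, its centre is 14 mm above the mouth; stopped by a leftover cushion, 23 mm above; on an untouched seat, 24 to 26 mm.
- well_3 (a point): centre of the mouth of the well between well_2 and well_4
- well_4 (a point): centre of the mouth of the well at the dock's +y end. Which of the four wells is clear changes from one start to the next and cannot be seen.
- rack: blue tube rack, 78 x 154 mm, 64 mm high, fixed to the table, origin at the centre of its underside; its long side along its y axis. The tube to be seated is in the middle hole at its +y end; two like tubes near its -y end stay there. Rack and dock stand one left, one right; between them a wall pier (y -0.11 to 0.01, x from 0.50 on) runs up to the ceiling: cross in front of it, at x about 0.42.
- other_tube_1_center (a point): centre of one of the two tubes that stay in the rack (same make and size)
- other_tube_2_center (a point): centre of the other tube that stays in the rack (same make and size)
- cup: bystander: closed specimen cup, 46 mm across, 59 mm high, origin at the centre of its underside
- tape: bystander: dark roll of tape lying flat, 59 mm across, 19 mm high, origin at the centre of its underside
- bottle: bystander: green squeeze bottle with white nozzle, 41 x 61 x 99 mm, origin at the centre of its underside
- tube: the same tube; origin at the centre of its lower end, 61 mm from tube_center along the tube: steer this end into the well, as the tube may hang askew in the grip

How it is judged:
By the outcome, as a careful person would: the job done as asked, in the order asked, and still so for the second after the job is handed in, with the robot touching nothing.
It also fails if it takes over 72 s, if anything falls off the work surface, if the arm or the gripper's body presses on something with over 40 N, if the wrist force passes 120 N, or if a joint passes its speed limit or range.

### The arm

A 6-joint arm with a two-finger parallel gripper is mounted at the origin on a cart in front of the work surface, level with it; the furniture and walls round the work are solid. World frame = base frame: x ahead of the robot, y to its left, z up, the work surface at z = 0. Lengths are in mm, angles in rad, forces in N, time in s.
With the tool pointing down it reaches from about 350 to 1000 mm from the base axis. Payload 7.1 kg.
Tool frame: the origin (TCP) lies midway between the tips of the shut fingers; the grasp point (between the pads) lies 19 mm behind it; z points along the fingers, y is the direction in which the jaws open and shut (so a half turn about z gives the same grasp; the last joint's range is limited). The gripper opens to 85 mm and grips with 20 to 120 N. Pads are 22 mm wide; open, the fingers measure 114 mm over their backs; the gripper's body (76 mm by 85 mm) begins 54 mm behind the grasp point. The pads swing forward as they close: fully open they stand 13 mm farther back than shut.
Start: joints at [1.211, 0.423, 1.63, -0, 1.089, -0.019], TCP at [208.869, 589.049, 231.319] pointing down, gripper open.
Joint ranges: [-3, 3], [-0.9, 2.11], [0.09, 2.58], [-1.31, 4.45], [0.11, 2.69], [-2.54, 2.54]. Speed limits (rad/s): [2.39, 2.39, 3.01, 3.14, 3.14, 3.14].

### API

Orientations are given as a 3x3 rotation matrix whose columns are the frame's x, y, z axes.
In Python, from cell import arm, snapshot, camera_model, cut_out, pinpoint gives the robot as it stands.
- The arm moves only by the tool carry_out, never from a script. Its arguments are lists of equal length, an entry for each row: "dp": the shift along the tool's x, y, z in m, a list of three; "delta_rot": the turn, a rotation vector about the tool's x, y, z in degrees, a list of three; "grip": the closure, from 0 (fully open) to 1 (shut). A call has exactly 10 rows; each row is the pose to reach, as a shift and turn from the pose commanded when the call began, along the tool's axes at that moment; what a row does not reach only later rows make up. A row lasts 1/10 s, in which the tool goes at most 50 mm and 8.59 degrees, less where a joint would pass 70% of its speed; a pose out of reach is approached as far as the arm can. A call with a gripper value outside its range is refused whole. The fingers move at their own pace and stop on an object; the grip force is fixed at half the most. Time passes only in rows, so rows that repeat a pose let the fingers close, or fill a call up. It gives the time, the measured TCP pose, the force and the opening at its end, in the units of the state.
- arm.sense(): the state, without advancing time (a new reading comes with each control period).
- snapshot(name): name is "scene" or "top"; returns the picture (480x640x3 uint8, blue, green, red); there is no depth.
- camera_model(name): a dict with "K" (3x3 intrinsics, pixels), "R" (3x3) and "t" (3): a world point X has camera coordinates R X + t. Camera axes: x right, y down, z forward; pixel columns grow to the right and rows downward; lengths in mm; the calibration is good to about 2 mm. A picture is of the moment at which its call begins. camera_model takes no time and is no camera call.
- arm.sign_off(): hands the job in, once; it reports no verdict.
Trained networks look in the newest picture that a camera, given by its name, has taken for a name from the list of things; names that differ only in an ending like _2 or _b are one class to them, and where a whole thing is asked for, a point or a joint stands for the part that bears it (a point fixed in the world has none). Each returns a list of dicts, best first, with "p" (0 to 1); they miss things now and then, are a little off and sometimes report something else, mostly with a low value. They report only what shows in the picture. A call takes as long as a camera call.
- cut_out(camera, thing): "pixels" (480x640 bool, what is visible of it) and "point" ([column, row] as shares, 0 to 1, of the picture: columns of its width, rows of its height, amid what is visible of it).
- pinpoint(camera, thing): "point" ([column, row] as shares, 0 to 1, of the picture: columns of its width, rows of its height: a listed point, or the origin of a listed thing).
The state is a dict: "time_s": time; "qpos": joint angles; "joint_vel": joint speeds; "joint_torque": joint torques, N m; "eef_pos": TCP position; "tool_rot": TCP orientation; "contact_force": force on the tool from outside, world axes, zero at the start; "moment": the same for the moment, N m; "width": finger opening in mm.
Only numpy, scipy, OpenCV 4.12 (cv2) and the standard library are available. Lean on these libraries where they do the work, as an engineer would, in place of code of your own. Each camera call takes 0.05 s, during which the arm holds its last target.

## Working session

There is one attempt and no reset: what is moved stays moved. The work goes in short steps, Python scripts to look and compute and a tool call to move; the robot and the scene stay as the last step left them, time stands still between calls to the robot, and variables do not carry over. Pictures are saved under pics/ and viewed, and the job is handed in when it is done.

Besides the shell and the picture viewer there is one more tool, called after "Emit:" by a JSON object that holds its "op" and its "data". carry_out: Moves the arm, as the interface text tells. Its arguments: {"type":"object","properties":{"dp":{"type":"array","items":{"type":"array","items":{"type":"number"}}},"delta_rot":{"type":"array","items":{"type":"array","items":{"type":"number"}}},"grip":{"type":"array","items":{"type":"number"}}},"required":["dp","delta_rot","grip"]}

```bash
mkdir -p pics; ls; python3 - <<'E'
from cell import arm, snapshot, camera_model, cut_out, pinpoint
import cv2
s=arm.sense()
print(s)
for c in("scene","top"):
    im=snapshot(c);cv2.imwrite(f"pics/{c}0.png",im)
    m=camera_model(c);print(c,m)
    for n in("tube_center","well_1","well_2","well_3","well_4","dock","rack","tube","other_tube_1_center"):
        r=pinpoint(c,n);print(n,[(round(d['p'],2),round(d['point'][0]*640,1),round(d['point'][1]*480,1)) for d in r[:5]])
E
```

```text
pics
{'time_s': 0.0, 'qpos': array([ 1.21103351e+00,  4.23868979e-01,  1.63068894e+00, -1.79206002e-05,
        1.08863199e+00, -1.90255867e-02]), 'joint_vel': array([-0.00063153,  0.00073564,  0.00032869, -0.00152002,  0.00139176,
       -0.00091724]), 'joint_torque': array([-7.68149803e-04, -5.57407057e+01, -2.81732225e+01,  1.42939254e-05,
        7.49205588e-03,  2.52227039e-06]), 'eef_pos': array([208.66273059, 588.54740947, 230.52855499]), 'tool_rot': array([[-9.42511330e-01,  3.34173748e-01, -5.47454301e-04],
       [ 3.34174196e-01,  9.42510135e-01, -1.50058410e-03],
       [ 1.45254135e-05, -1.59726262e-03, -9.99998724e-01]]), 'contact_force': array([-0.55795773,  0.20208069,  0.1661236 ]), 'moment': array([ 0.05587274,  0.02729544, -0.00368667]), 'width': 85.56426002105493}
scene {'K': array([[546.39467907,   0.        , 313.34532129],
       [  0.        , 546.39467907, 247.54663555],
       [  0.        ,   0.        ,   1.        ]]), 'R': array([[-0.57978432, -0.81470521,  0.01027453],
       [-0.33230521,  0.22493328, -0.91595757],
       [ 0.74392432, -0.53447211, -0.
[... 961 characters left out ...]
87 , -0.00442448, -0.13170786],
       [ 0.13175109, -0.01157409, -0.99121526]]), 't': array([  38.99037739,  467.50799668, 1098.33166498])}
tube_center [(0.49, 204.5, 247.4)]
well_1 [(0.86, 453.0, 246.6), (0.81, 420.5, 241.8), (0.8, 435.5, 247.6), (0.6, 405.5, 244.0)]
well_2 [(0.86, 453.0, 246.6), (0.81, 420.5, 241.8), (0.8, 435.5, 247.6), (0.6, 405.5, 244.0)]
well_3 [(0.86, 453.0, 246.6), (0.81, 420.5, 241.8), (0.8, 435.5, 247.6), (0.6, 405.5, 244.0)]
well_4 [(0.86, 453.0, 246.6), (0.81, 420.5, 241.8), (0.8, 435.5, 247.6), (0.6, 405.5, 244.0)]
dock [(0.55, 421.7, 246.5)]
rack [(0.77, 233.2, 248.6)]
tube [(0.63, 211.9, 252.7), (0.42, 156.0, 262.2)]
other_tube_1_center [(0.62, 249.8, 236.5)]
```

View pics/scene0.png

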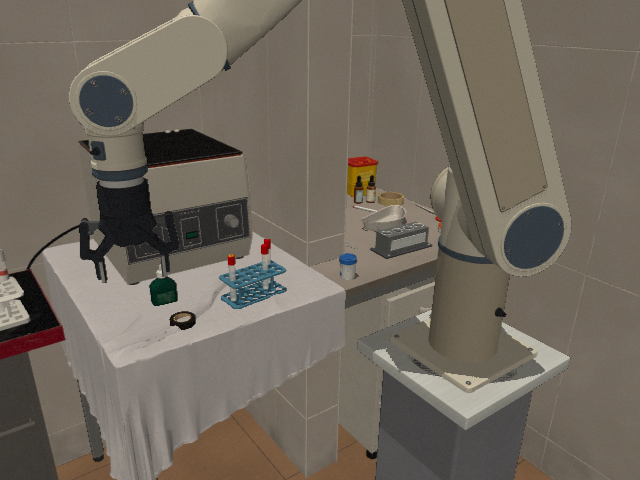

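View pics/top0.png

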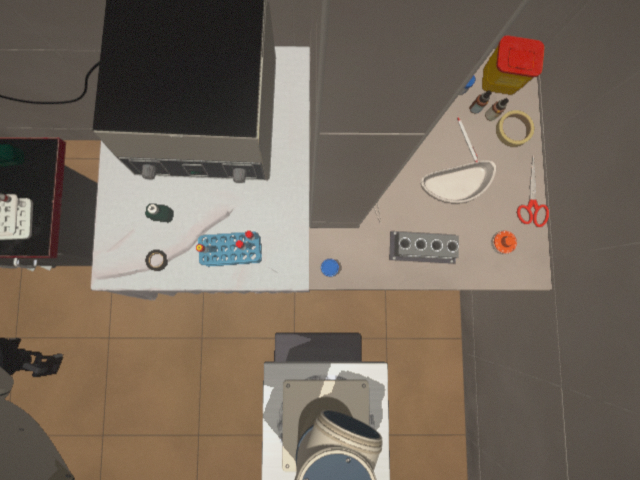

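The scene view shows the lone tube at the near-left of the rack (cap at 232,259), and two tubes at its far end (264,245). The dock is at (402,238). In the top view the lone cap is at (201,248), the rack spans 197–262, and the wells lie in a row at about (405–453, 244). I'll zoom in next.

```bash
python3 - <<'E'
import cv2,numpy as np
a=cv2.imread("pics/top0.png");b=cv2.imread("pics/scene0.png")
def z(im,x,y,w,h,k): return cv2.resize(im[y:y+h,x:x+w],None,fx=k,fy=k,interpolation=cv2.INTER_CUBIC)
A=z(a,385,225,80,45,5);B=z(a,190,225,80,45,5);C=z(b,365,205,80,60,5);D=z(b,215,230,80,80,5)
D=z(b,215,235,80,75,5)
o=np.zeros((600,800,3),np.uint8);o[:225,:400]=A;o[:225,400:]=B;o[225:525,:400]=C;o[225:600,400:]=D
cv2.imwrite("pics/z0.png",o)
E
```

```text
(no output)
```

View pics/z0.png

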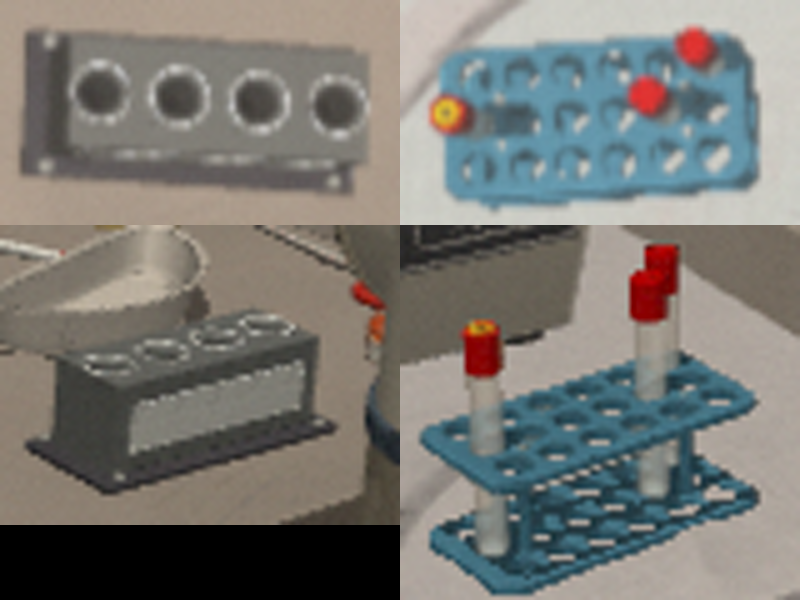

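```bash
cat > h.py <<'E'
import numpy as np, cv2
from scipy.optimize import least_squares
from cell import arm, snapshot, camera_model, cut_out, pinpoint
CM={c:camera_model(c) for c in("scene","top")}
def proj(c,X):
    m=CM[c];q=np.atleast_2d(X)@m["R"].T+m["t"];q=q@m["K"].T;return q[:,:2]/q[:,2:]
def onz(c,uv,z):
    m=CM[c];d=m["R"].T@np.linalg.solve(m["K"],[uv[0],uv[1],1]);o=-m["R"].T@m["t"];return o+d*(z-o[2])/d[2]
def tri(a,b):
    f=lambda X:np.r_[proj("top",X)[0]-a,proj("scene",X)[0]-b]
    r=least_squares(f,[500,0,60]);return r.x,r.fun
def zoom(im,x,y,w,h,k): return cv2.resize(im[y:y+h,x:x+w],None,fx=k,fy=k,interpolation=cv2.INTER_CUBIC)
E
python3 - <<'E'
from h import *
T=[(404.8,243.2),(420.6,243.8),(436.6,244.8),(452.4,245.6)]
S=[(386.2,232.4),(397.4,229.6),(408,227),(418.4,224.6)]
for t,s in zip(T,S): print(onz("top",t,60).round(1),onz("scene",s,60).round(1),tri(t,s)[0].round(1))
def W(p): 
    d=np.array([np.sin(p[2]),-np.cos(p[2]),0]);return np.array([p[0],p[1],60])+np.outer(np.arange(4)-1.5,d)*40
f=lambda p:np.r_[(proj("top",W(p))-T).ravel(),(proj("scene",W(p))-S).ravel()]
r=least_squares(f,[450,-260,0]);print(r.x,r.fun.round(1));print(W(r.x).round(1))
t,s=(199.0,247.6),(231.2,255.)
print(onz("top",t,127),onz("scene",s,127),tri(t,s))
print("base",tri((0,0),(0,0))[0][:0])
for n,p in dict(c1=((400+295)/5,0)).items():pass
# other caps
for q in((648,97),(695,47)): print(onz("top",((q[0]-400)/5+189.6,q[1]/5+224.6),127))
E
```

```text
[ 453.5 -198.1   60. ] [ 459.8 -202.8   60. ] [ 453.3 -197.1   63.5]
[ 452.2 -238.1   60. ] [ 457.7 -244.7   60. ] [ 451.4 -237.5   63.7]
[ 449.8 -278.7   60. ] [ 455.4 -285.    60. ] [ 449.1 -277.9   63.6]
[ 447.9 -318.8   60. ] [ 452.1 -324.7   60. ] [ 447.2 -318.2   62.9]
[ 4.51299197e+02 -2.59035419e+02 -5.56713903e-02] [ 0.4 -0.4  0.4 -0.1  0.1 -0.2  0.1 -0.   0.3  0.8 -0.1  1.  -0.2  1.
 -0.4  0.8]
[[ 454.6 -199.1   60. ]
 [ 452.4 -239.1   60. ]
 [ 450.2 -279.    60. ]
 [ 448.  -318.9   60. ]]
[432.66069249 304.34295945 127.        ] [435.34745373 302.92233374 127.        ] (array([432.59593488, 304.14082251, 128.31128705]), array([-0.04945335, -0.03458616,  0.05747256,  0.01370695]))
base []
[441.62008094 209.92560443 127.        ]
[465.59959051 188.25843591 127.        ]
```

```bash
cat >> h.py <<'E'
Rn=np.array([[0,1,0],[1,0,0],[0,0,-1.]])
def go(target,Rt=Rn):
    from scipy.spatial.transform import Rotation as Ro
    s=arm.sense();R=s["tool_rot"]
    print("t",s["time_s"],"pos",s["eef_pos"].round(1),"F",s["contact_force"].round(1),"M",s["moment"].round(2),"w",round(s["width"],1))
    print("dp",(R.T@(np.array(target)-s["eef_pos"])/1000).round(4),"rot",np.degrees(Ro.from_matrix(R.T@Rt).as_rotvec()).round(2))
E
python3 -c "
from h import *
go((433,304,200))"
```

```text
t 1.0 pos [208.9 589.  231.3] F [-0.2  0.1  0.5] M [-0.05  0.02  0.02] w 85.2
dp [-0.3065 -0.1937  0.0313] rot [-0.   -0.   70.47]
```

Emit:
{"op": "carry_out", "data": {"dp": [[-0.015,-0.01,0.0],[-0.05,-0.03,0.0],[-0.09,-0.056,0.005],[-0.13,-0.082,0.01],[-0.17,-0.108,0.015],[-0.21,-0.133,0.02],[-0.25,-0.158,0.025],[-0.285,-0.18,0.03],[-0.3065,-0.1935,0.031],[-0.3065,-0.1935,0.031]], "delta_rot": [[0,0,4],[0,0,12],[0,0,20.5],[0,0,29],[0,0,37.5],[0,0,46],[0,0,54.5],[0,0,63],[0,0,70.5],[0,0,70.5]], "grip": [0,0,0,0,0,0,0,0,0,0]}}

```text
time_s: 2.0
eef_pos: [434.7, 301.9, 200.2]
tool_rot: [[0.007, 1.0, 0.0], [1.0, -0.007, -0.0], [-0.0, 0.0, -1.0]]
contact_force: [-0.2, 0.8, 0.4]
width: 85.5
```

```bash
python3 -c "
from h import *
go((433,304,71))
a=snapshot('top');b=snapshot('scene')
o=np.zeros((600,800,3),np.uint8);o[:,:400]=zoom(a,170,200,80,120,5);o[:,400:]=zoom(b,195,200,80,120,5)
cv2.imwrite('pics/z1.png',o)"
```

```text
t 2.0 pos [434.7 301.9 200.2] F [-0.2  0.8  0.4] M [-0.05  0.01  0.06] w 85.5
dp [ 0.0021 -0.0017  0.1292] rot [ 0.01  0.03 -0.39]
```

View pics/z1.png

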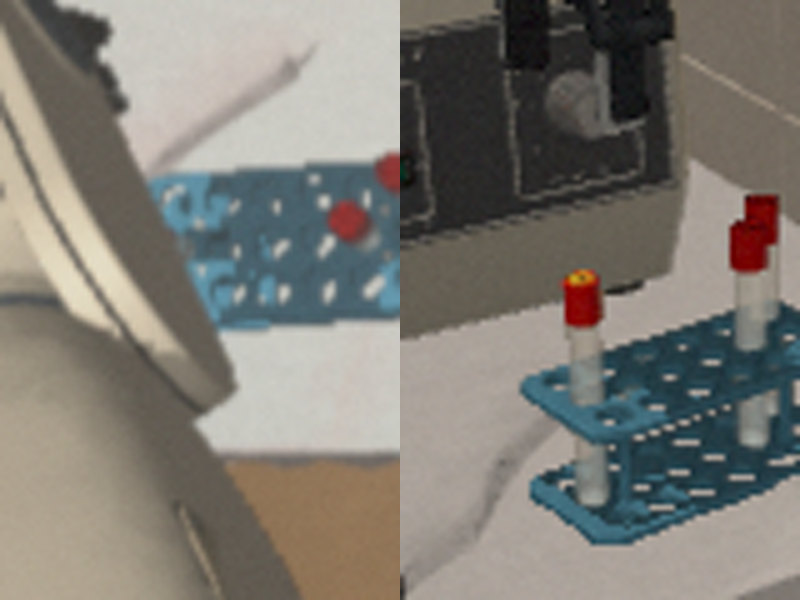

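The scene view shows the tube undisturbed (cap at about 311,258), with the jaws above and beyond it. The arm is still settling, and the top view is blocked by it. I'll go straight down.

Emit:
{"op": "carry_out", "data": {"dp": [[0,0,0.01],[0,0,0.03],[0,0,0.055],[0,0,0.08],[0,0,0.1],[0,0,0.115],[0,0,0.123],[0,0,0.127],[0,0,0.129],[0,0,0.129]], "delta_rot": [[0,0,0],[0,0,0],[0,0,0],[0,0,0],[0,0,0],[0,0,0],[0,0,0],[0,0,0],[0,0,0],[0,0,0]], "grip": [0,0,0,0,0,0,0,0,0,0]}}

```text
time_s: 3.1
eef_pos: [433.1, 304.6, 71.6]
tool_rot: [[-0.0, 1.0, 0.0], [1.0, 0.0, 0.0], [0.0, 0.0, -1.0]]
contact_force: [0.4, -0.1, -0.5]
width: 85.4
```

```bash
python3 -c "
from h import *
go((433,304,71))
b=snapshot('scene')
cv2.imwrite('pics/z2.png',zoom(b,175,180,120,130,4.5))"
```

```text
t 3.1 pos [433.1 304.6  71.6] F [ 0.4 -0.1 -0.5] M [ 0.02 -0.    0.03] w 85.4
dp [-0.0006 -0.0001  0.0006] rot [ 0.03 -0.02  0.01]
```

View pics/z2.png

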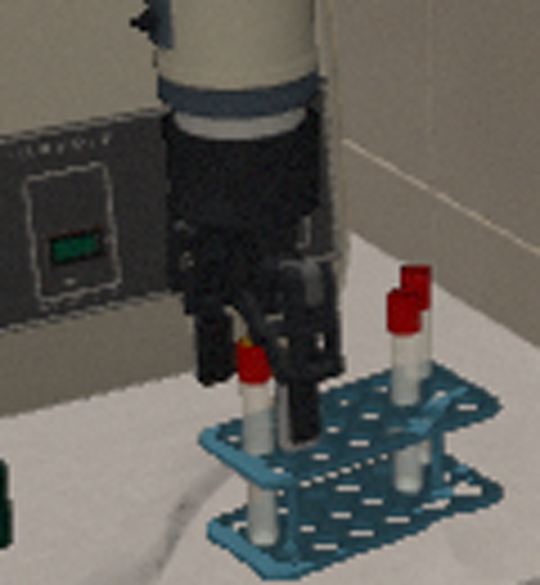

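The jaws straddle the lone tube (fingers at 212 and 305, tube at 255 in the crop). Closing now.

Emit:
{"op": "carry_out", "data": {"dp": [[0,0,0],[0,0,0],[0,0,0],[0,0,0],[0,0,0],[0,0,0],[0,0,0],[0,0,0],[0,0,0],[0,0,0]], "delta_rot": [[0,0,0],[0,0,0],[0,0,0],[0,0,0],[0,0,0],[0,0,0],[0,0,0],[0,0,0],[0,0,0],[0,0,0]], "grip": [0.3,0.5,0.6,0.7,0.75,0.8,0.85,0.9,1.0,1.0]}}

```text
time_s: 4.15
eef_pos: [433.5, 304.4, 71.5]
tool_rot: [[0.0, 1.0, 0.001], [1.0, -0.0, 0.0], [0.0, 0.001, -1.0]]
contact_force: [3.4, -1.2, 0.3]
width: 16.6
```

Emit:
{"op": "carry_out", "data": {"dp": [[0,0,0],[0,0,0],[0,0,0],[0,0,-0.001],[0,0,-0.003],[0,0,-0.006],[0,0,-0.01],[0,0,-0.015],[0,0,-0.02],[0,0,-0.02]], "delta_rot": [[0,0,0],[0,0,0],[0,0,0],[0,0,0],[0,0,0],[0,0,0],[0,0,0],[0,0,0],[0,0,0],[0,0,0]], "grip": [1,1,1,1,1,1,1,1,1,1]}}

```text
time_s: 5.15
eef_pos: [433.2, 304.4, 91.9]
tool_rot: [[0.001, 1.0, 0.0], [1.0, -0.001, 0.0], [0.0, 0.0, -1.0]]
contact_force: [2.8, -0.0, 2.6]
width: 16.5
```

```bash
python3 -c "
from h import *
go((433,304,230))
b=snapshot('scene')
cv2.imwrite('pics/z3.png',zoom(b,175,180,120,130,4.5))"
```

```text
t 5.15 pos [433.2 304.4  91.9] F [ 2.8 -0.   2.6] M [-0.02 -0.63 -0.01] w 16.5
dp [-4.000e-04 -1.000e-04 -1.381e-01] rot [ 0.02 -0.03 -0.03]
```

View pics/z3.png

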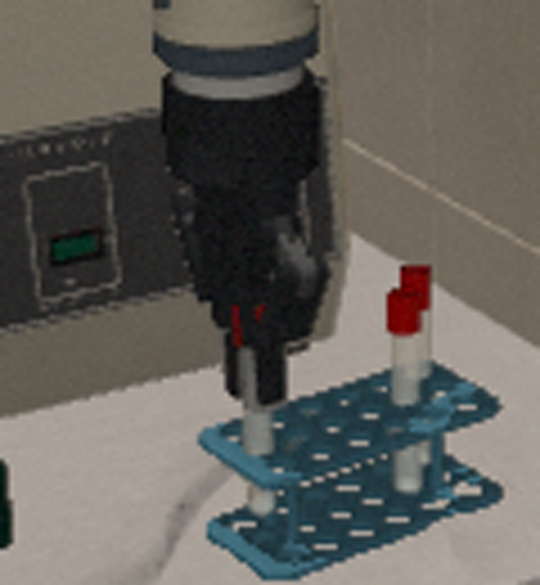

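The tube is gripped (width 16.5 mm) and rising, with a light side force from the hole. Lifting on.

Emit:
{"op": "carry_out", "data": {"dp": [[0,0,-0.01],[0,0,-0.02],[0,0,-0.03],[0,0,-0.045],[0,0,-0.06],[0,0,-0.08],[0,0,-0.1],[0,0,-0.12],[0,0,-0.133],[0,0,-0.138]], "delta_rot": [[0,0,0],[0,0,0],[0,0,0],[0,0,0],[0,0,0],[0,0,0],[0,0,0],[0,0,0],[0,0,0],[0,0,0]], "grip": [1,1,1,1,1,1,1,1,1,1]}}

```text
time_s: 6.2
eef_pos: [432.8, 304.3, 230.7]
tool_rot: [[0.0, 1.0, 0.0], [1.0, -0.0, 0.001], [0.001, 0.0, -1.0]]
contact_force: [0.6, -0.6, -1.0]
width: 16.5
```

```bash
python3 -c "
from h import *
go((420,304,230))
b=snapshot('scene')
print([(d['p'],d['point'][0]*640,d['point'][1]*480) for d in pinpoint('scene','tube')])
cv2.imwrite('pics/z4.png',zoom(b,175,150,120,130,4.5))"
```

```text
t 6.2 pos [432.8 304.3 230.7] F [ 0.6 -0.6 -1. ] M [ 0.02  0.02 -0.03] w 16.5
dp [-0.0003 -0.0128  0.0006] rot [ 0.03 -0.04 -0.02]
[(0.46, 229.18399999999997, 237.984)]
```

View pics/z4.png

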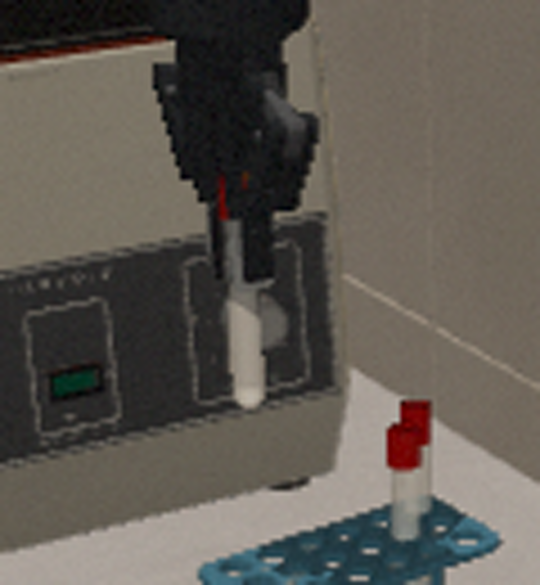

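The tube hangs straight, its lower end at about (230,239.5) in the scene view. Now crossing in front of the pier.

Emit:
{"op": "carry_out", "data": {"dp": [[-0.01,0,0],[-0.03,-0.004,0],[-0.06,-0.01,0],[-0.09,-0.013,0],[-0.12,-0.013,0],[-0.15,-0.013,0],[-0.18,-0.013,0],[-0.21,-0.013,0],[-0.24,-0.013,0],[-0.27,-0.013,0]], "delta_rot": [[0,0,0],[0,0,0],[0,0,0],[0,0,0],[0,0,0],[0,0,0],[0,0,0],[0,0,0],[0,0,0],[0,0,0]], "grip": [1,1,1,1,1,1,1,1,1,1]}}

```text
time_s: 7.3
eef_pos: [418.1, 32.0, 228.5]
tool_rot: [[0.001, 1.0, -0.002], [1.0, -0.001, -0.0], [-0.0, -0.002, -1.0]]
contact_force: [-0.3, 0.3, -0.3]
width: 16.3
```

```bash
python3 -c "
from h import *
go((454,-199,170))
print(arm.sense()['qpos'].round(2))"
```

```text
t 7.3 pos [418.1  32.  228.5] F [-0.3  0.3 -0.3] M [0.02 0.03 0.  ] w 16.3
dp [-0.231   0.0363  0.0585] rot [-0.12  0.02 -0.06]
[ 0.05  0.12  2.06 -0.    0.96  0.05]
```

Emit:
{"op": "carry_out", "data": {"dp": [[-0.03,0,0],[-0.06,0,0],[-0.09,0,0],[-0.12,0,0],[-0.15,0,0],[-0.18,0,0.005],[-0.205,0.008,0.015],[-0.222,0.02,0.025],[-0.231,0.031,0.035],[-0.233,0.034,0.04]], "delta_rot": [[0,0,0],[0,0,0],[0,0,0],[0,0,0],[0,0,0],[0,0,0],[0,0,0],[0,0,0],[0,0,0],[0,0,0]], "grip": [1,1,1,1,1,1,1,1,1,1]}}

```text
time_s: 8.3
eef_pos: [452.6, -200.0, 187.9]
tool_rot: [[0.002, 1.0, -0.002], [1.0, -0.002, 0.001], [0.001, -0.002, -1.0]]
contact_force: [0.7, 0.6, 0.8]
width: 16.7
```

```bash
python3 -c "
from h import *
a=snapshot('top');b=snapshot('scene')
a=snapshot('top');b=snapshot('scene')
go((454,-199,190))
for c in('top','scene'): print(proj(c,(454,-199,123.5)),[(round(d['p'],2),d['point'][0]*640,d['point'][1]*480) for d in pinpoint(c,'tube')])
cv2.imwrite('pics/t5.png',a)
o=np.zeros((600,800,3),np.uint8);o[:,:400]=zoom(a,385,180,80,120,5);o[:,400:]=zoom(b,355,150,80,120,5)
cv2.imwrite('pics/z5.png',o)"
```

```text
t 8.5 pos [ 452.6 -198.3  189.1] F [-0.7 -0.6 -0.2] M [-0.01  0.    0.01] w 16.5
dp [-0.0007  0.0014 -0.0009] rot [-0.08 -0.04 -0.03]
[[411.22712721 239.76014186]] [(0.48, 409.984, 241.67999999999998), (0.25, 420.48, 244.17600000000002)]
[[388.04014765 212.37866141]] [(0.45, 390.91200000000003, 210.38400000000001)]
```

View pics/z5.png

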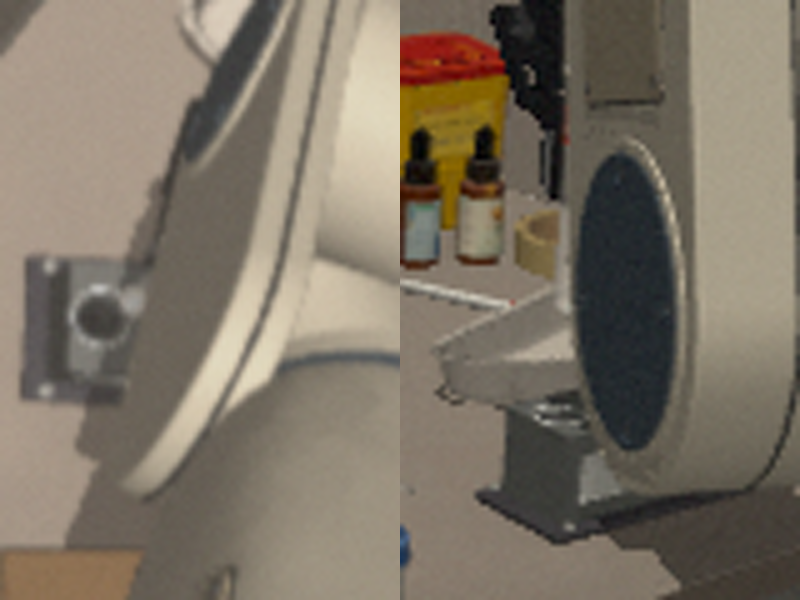

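The top view shows the tube's lower end at about (411,239), where I predicted it (411.2,239.8), with the first well mouth visible just left of it at (405,243). The arm hides the well in the scene view. Descending to just above the mouth.

Emit:
{"op": "carry_out", "data": {"dp": [[0,0,0.005],[0,0,0.013],[0,0,0.022],[0,0,0.032],[0,0,0.041],[0,0,0.048],[0,0,0.053],[0,0,0.055],[0,0,0.056],[0,0,0.056]], "delta_rot": [[0,0,0],[0,0,0],[0,0,0],[0,0,0],[0,0,0],[0,0,0],[0,0,0],[0,0,0],[0,0,0],[0,0,0]], "grip": [1,1,1,1,1,1,1,1,1,1]}}

```text
time_s: 9.6
eef_pos: [454.0, -198.8, 133.4]
tool_rot: [[0.0, 1.0, 0.0], [1.0, -0.0, -0.0], [-0.0, 0.0, -1.0]]
contact_force: [0.0, 0.0, -0.5]
width: 16.6
```

```bash
python3 -c "
from h import *
a=snapshot('top');b=snapshot('scene')
go((454,-199,190))
print(proj('top',(454,-199,67)),proj('scene',(454,-199,67)))
o=np.zeros((600,800,3),np.uint8);o[:,:400]=zoom(a,385,210,50,75,8);o[:,400:]=zoom(b,365,180,50,75,8)
cv2.imwrite('pics/z6.png',o)"
```

```text
t 9.7 pos [ 454.1 -198.9  133.6] F [ 0.3 -0.2 -0.2] M [0.06 0.03 0.05] w 16.4
dp [-0.0001 -0.     -0.0564] rot [ 0.03  0.02 -0.02]
[[405.79137597 242.67436385]] [[386.74991436 231.04029487]]
```

View pics/z6.png

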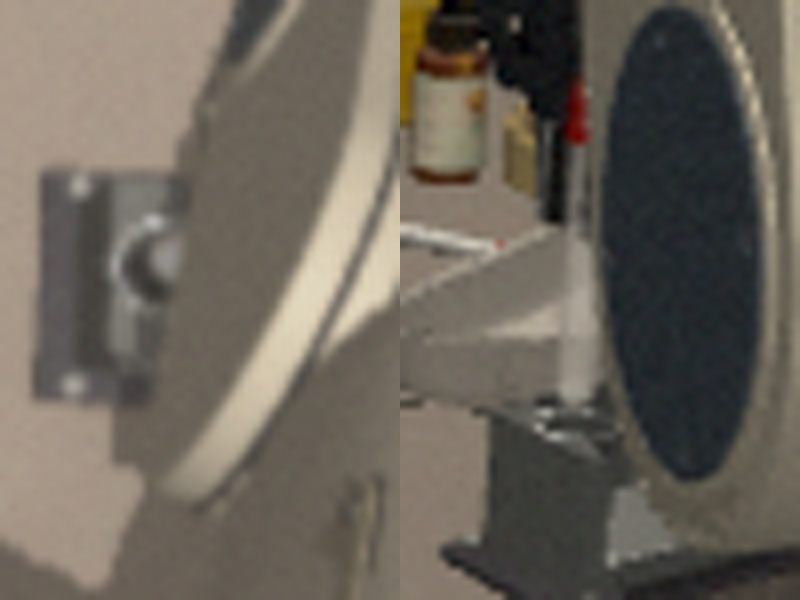

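In the scene view the tube's end sits right over the first well (about 387,230, where predicted). In the top view it may be about 1 mm too far to −y, so I'll nudge 1 mm to +y and enter slowly.

Emit:
{"op": "carry_out", "data": {"dp": [[0.001,0,0.002],[0.001,0,0.004],[0.001,0,0.006],[0.001,0,0.008],[0.001,0,0.01],[0.001,0,0.012],[0.001,0,0.014],[0.001,0,0.016],[0.001,0,0.017],[0.001,0,0.017]], "delta_rot": [[0,0,0],[0,0,0],[0,0,0],[0,0,0],[0,0,0],[0,0,0],[0,0,0],[0,0,0],[0,0,0],[0,0,0]], "grip": [1,1,1,1,1,1,1,1,1,1]}}

```text
time_s: 10.7
eef_pos: [453.7, -197.7, 116.2]
tool_rot: [[0.0, 1.0, -0.0], [1.0, -0.0, 0.0], [0.0, -0.0, -1.0]]
contact_force: [-0.1, -0.3, -0.1]
width: 16.4
```

```bash
python3 -c "
from h import *
go((454,-198,90))"
```

```text
t 10.7 pos [ 453.7 -197.7  116.2] F [-0.1 -0.3 -0.1] M [-0.02 -0.    0.  ] w 16.4
dp [-0.0003  0.0003  0.0262] rot [-0.02 -0.01 -0.03]
```

In the well with no contact. Going down to just above the seat.

Emit:
{"op": "carry_out", "data": {"dp": [[0,0,0.003],[0,0,0.006],[0,0,0.009],[0,0,0.012],[0,0,0.015],[0,0,0.018],[0,0,0.02],[0,0,0.021],[0,0,0.022],[0,0,0.022]], "delta_rot": [[0,0,0],[0,0,0],[0,0,0],[0,0,0],[0,0,0],[0,0,0],[0,0,0],[0,0,0],[0,0,0],[0,0,0]], "grip": [1,1,1,1,1,1,1,1,1,1]}}

```text
time_s: 11.7
eef_pos: [453.9, -197.8, 94.3]
tool_rot: [[0.0, 1.0, -0.0], [1.0, -0.0, -0.0], [-0.0, -0.0, -1.0]]
contact_force: [-0.5, 0.3, 0.6]
width: 16.5
```

Emit:
{"op": "carry_out", "data": {"dp": [[0,0,0.0005],[0,0,0.001],[0,0,0.0015],[0,0,0.002],[0,0,0.0025],[0,0,0.003],[0,0,0.0035],[0,0,0.004],[0,0,0.004],[0,0,0.004]], "delta_rot": [[0,0,0],[0,0,0],[0,0,0],[0,0,0],[0,0,0],[0,0,0],[0,0,0],[0,0,0],[0,0,0],[0,0,0]], "grip": [1,1,1,1,1,1,1,1,1,1]}}

```text
time_s: 12.7
eef_pos: [454.0, -197.8, 90.5]
tool_rot: [[0.0, 1.0, 0.0], [1.0, -0.0, -0.0], [-0.0, 0.0, -1.0]]
contact_force: [-0.2, 0.6, 2.5]
width: 16.7
```

Emit:
{"op": "carry_out", "data": {"dp": [[0,0,0.0002],[0,0,0.0004],[0,0,0.0006],[0,0,0.0008],[0,0,0.001],[0,0,0.001],[0,0,0.001],[0,0,0.001],[0,0,0.001],[0,0,0.001]], "delta_rot": [[0,0,0],[0,0,0],[0,0,0],[0,0,0],[0,0,0],[0,0,0],[0,0,0],[0,0,0],[0,0,0],[0,0,0]], "grip": [1,1,1,1,1,1,1,1,1,1]}}

```text
time_s: 13.7
eef_pos: [453.9, -197.8, 89.3]
tool_rot: [[0.0, 1.0, 0.0], [1.0, -0.0, -0.0], [-0.0, 0.0, -1.0]]
contact_force: [0.6, 1.2, 3.1]
width: 16.3
```

Emit:
{"op": "carry_out", "data": {"dp": [[0,0,0.0002],[0,0,0.0004],[0,0,0.0006],[0,0,0.0008],[0,0,0.001],[0,0,0.001],[0,0,0.001],[0,0,0.001],[0,0,0.001],[0,0,0.001]], "delta_rot": [[0,0,0],[0,0,0],[0,0,0],[0,0,0],[0,0,0],[0,0,0],[0,0,0],[0,0,0],[0,0,0],[0,0,0]], "grip": [1,1,1,1,1,1,1,1,1,1]}}

```text
time_s: 14.7
eef_pos: [453.8, -197.8, 88.3]
tool_rot: [[0.0, 1.0, -0.0], [1.0, -0.0, 0.0], [0.0, -0.0, -1.0]]
contact_force: [0.2, -0.4, 3.7]
width: 16.5
```

Emit:
{"op": "carry_out", "data": {"dp": [[0,0,0.0002],[0,0,0.0004],[0,0,0.0006],[0,0,0.0008],[0,0,0.001],[0,0,0.001],[0,0,0.001],[0,0,0.001],[0,0,0.001],[0,0,0.001]], "delta_rot": [[0,0,0],[0,0,0],[0,0,0],[0,0,0],[0,0,0],[0,0,0],[0,0,0],[0,0,0],[0,0,0],[0,0,0]], "grip": [1,1,1,1,1,1,1,1,1,1]}}

```text
time_s: 15.7
eef_pos: [453.9, -197.8, 87.3]
tool_rot: [[0.0, 1.0, 0.0], [1.0, -0.0, -0.0], [-0.0, 0.0, -1.0]]
contact_force: [0.6, 1.0, 3.0]
width: 16.4
```

Emit:
{"op": "carry_out", "data": {"dp": [[0,0,0.0002],[0,0,0.0004],[0,0,0.0006],[0,0,0.0008],[0,0,0.001],[0,0,0.001],[0,0,0.001],[0,0,0.001],[0,0,0.001],[0,0,0.001]], "delta_rot": [[0,0,0],[0,0,0],[0,0,0],[0,0,0],[0,0,0],[0,0,0],[0,0,0],[0,0,0],[0,0,0],[0,0,0]], "grip": [1,1,1,1,1,1,1,1,1,1]}}

```text
time_s: 16.7
eef_pos: [453.8, -197.8, 86.3]
tool_rot: [[0.0, 1.0, -0.0], [1.0, -0.0, -0.0], [-0.0, -0.0, -1.0]]
contact_force: [-0.5, 0.2, 3.5]
width: 16.2
```

The seat is still sliding at about 3.5 N, well past where a cushion would stop it, so this looks like the clear well. I'll continue and then feel for the stop.

Emit:
{"op": "carry_out", "data": {"dp": [[0,0,0.0005],[0,0,0.001],[0,0,0.0015],[0,0,0.002],[0,0,0.0025],[0,0,0.003],[0,0,0.0035],[0,0,0.004],[0,0,0.0045],[0,0,0.0045]], "delta_rot": [[0,0,0],[0,0,0],[0,0,0],[0,0,0],[0,0,0],[0,0,0],[0,0,0],[0,0,0],[0,0,0],[0,0,0]], "grip": [1,1,1,1,1,1,1,1,1,1]}}

```text
time_s: 17.7
eef_pos: [453.8, -197.8, 81.8]
tool_rot: [[0.0, 1.0, -0.0], [1.0, -0.0, 0.0], [0.0, -0.0, -1.0]]
contact_force: [-0.2, 0.0, 2.3]
width: 16.4
```

```bash
python3 -c "
from h import *
a=snapshot('top');b=snapshot('scene')
go((454,-198,90))
o=np.zeros((600,800,3),np.uint8);o[:,:400]=zoom(a,385,210,50,75,8);o[:,400:]=zoom(b,365,180,50,75,8)
cv2.imwrite('pics/z7.png',o)"
```

```text
t 17.8 pos [ 453.8 -197.8   81.8] F [-0.  -0.2  2.9] M [ 0.01 -0.04  0.01] w 16.2
dp [-0.0002  0.0002 -0.0082] rot [-0.01 -0.   -0.03]
```

View pics/z7.png

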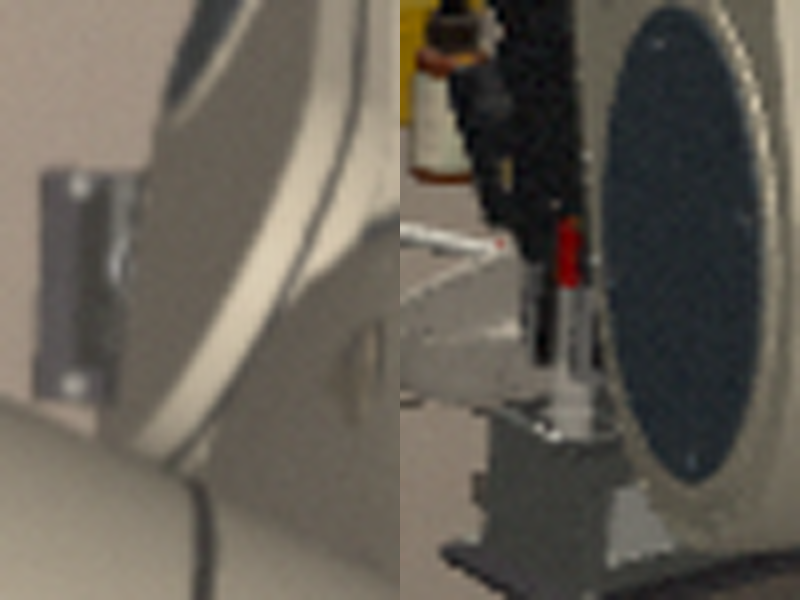

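The cap dropped about 18 px (about 51 mm), matching the TCP travel, so the tube is not slipping in the grip. Now small steps to the stop.

Emit:
{"op": "carry_out", "data": {"dp": [[0,0,0.0003],[0,0,0.0006],[0,0,0.0009],[0,0,0.0012],[0,0,0.0015],[0,0,0.0015],[0,0,0.0015],[0,0,0.0015],[0,0,0.0015],[0,0,0.0015]], "delta_rot": [[0,0,0],[0,0,0],[0,0,0],[0,0,0],[0,0,0],[0,0,0],[0,0,0],[0,0,0],[0,0,0],[0,0,0]], "grip": [1,1,1,1,1,1,1,1,1,1]}}

```text
time_s: 18.8
eef_pos: [453.8, -197.8, 80.3]
tool_rot: [[0.0, 1.0, 0.0], [1.0, -0.0, -0.0], [-0.0, 0.0, -1.0]]
contact_force: [0.8, 0.6, 2.3]
width: 16.5
```

Emit:
{"op": "carry_out", "data": {"dp": [[0,0,0.0002],[0,0,0.0004],[0,0,0.0005],[0,0,0.0005],[0,0,0.0005],[0,0,0.0005],[0,0,0.0005],[0,0,0.0005],[0,0,0.0005],[0,0,0.0005]], "delta_rot": [[0,0,0],[0,0,0],[0,0,0],[0,0,0],[0,0,0],[0,0,0],[0,0,0],[0,0,0],[0,0,0],[0,0,0]], "grip": [1,1,1,1,1,1,1,1,1,1]}}

```text
time_s: 19.8
eef_pos: [453.8, -197.8, 79.8]
tool_rot: [[0.0, 1.0, -0.0], [1.0, -0.0, 0.0], [0.0, -0.0, -1.0]]
contact_force: [0.4, -0.2, 2.3]
width: 16.2
```

Emit:
{"op": "carry_out", "data": {"dp": [[0,0,0.0002],[0,0,0.0004],[0,0,0.0005],[0,0,0.0005],[0,0,0.0005],[0,0,0.0005],[0,0,0.0005],[0,0,0.0005],[0,0,0.0005],[0,0,0.0005]], "delta_rot": [[0,0,0],[0,0,0],[0,0,0],[0,0,0],[0,0,0],[0,0,0],[0,0,0],[0,0,0],[0,0,0],[0,0,0]], "grip": [1,1,1,1,1,1,1,1,1,1]}}

```text
time_s: 20.8
eef_pos: [453.8, -197.8, 79.3]
tool_rot: [[0.0, 1.0, -0.0], [1.0, -0.0, -0.0], [-0.0, -0.0, -1.0]]
contact_force: [0.6, 0.3, 1.8]
width: 16.4
```

Emit:
{"op": "carry_out", "data": {"dp": [[0,0,0.0002],[0,0,0.0004],[0,0,0.0005],[0,0,0.0005],[0,0,0.0005],[0,0,0.0005],[0,0,0.0005],[0,0,0.0005],[0,0,0.0005],[0,0,0.0005]], "delta_rot": [[0,0,0],[0,0,0],[0,0,0],[0,0,0],[0,0,0],[0,0,0],[0,0,0],[0,0,0],[0,0,0],[0,0,0]], "grip": [1,1,1,1,1,1,1,1,1,1]}}

```text
time_s: 21.8
eef_pos: [453.9, -197.8, 79.0]
tool_rot: [[0.0, 1.0, 0.0], [1.0, -0.0, -0.0], [-0.0, 0.0, -1.0]]
contact_force: [-0.4, -0.2, 5.9]
width: 16.0
```

Emit:
{"op": "carry_out", "data": {"dp": [[0,0,0.0001],[0,0,0.0002],[0,0,0.0003],[0,0,0.0004],[0,0,0.0004],[0,0,0.0004],[0,0,0.0004],[0,0,0.0004],[0,0,0.0004],[0,0,0.0004]], "delta_rot": [[0,0,0],[0,0,0],[0,0,0],[0,0,0],[0,0,0],[0,0,0],[0,0,0],[0,0,0],[0,0,0],[0,0,0]], "grip": [1,1,1,1,1,1,1,1,1,1]}}

```text
time_s: 22.8
eef_pos: [454.0, -197.9, 78.9]
tool_rot: [[0.0, 1.0, 0.0], [1.0, -0.0, -0.0], [-0.0, 0.0, -1.0]]
contact_force: [-1.6, -0.4, 9.1]
width: 16.5
```

Hard stop at 9.1 N, with the tube's end about 47.5 mm below the mouth by my bookkeeping, so it is home. I'll ease the pressure a little and open.

Emit:
{"op": "carry_out", "data": {"dp": [[0,0,-0.0003],[0,0,-0.0005],[0,0,-0.0005],[0,0,-0.0005],[0,0,-0.0005],[0,0,-0.0005],[0,0,-0.0005],[0,0,-0.0005],[0,0,-0.0005],[0,0,-0.0005]], "delta_rot": [[0,0,0],[0,0,0],[0,0,0],[0,0,0],[0,0,0],[0,0,0],[0,0,0],[0,0,0],[0,0,0],[0,0,0]], "grip": [1,1,1,0.75,0.7,0.6,0.4,0.2,0,0]}}

```text
time_s: 23.8
eef_pos: [453.9, -197.8, 78.9]
tool_rot: [[0.0, 1.0, 0.0], [1.0, -0.0, -0.0], [-0.0, 0.0, -1.0]]
contact_force: [0.2, -0.1, -0.1]
width: 85.0
```

```bash
python3 -c "
from h import *
b=snapshot('scene')
go((454,-198,200))
cv2.imwrite('pics/z8.png',zoom(b,345,150,100,100,6))"
```

```text
t 23.85 pos [ 453.8 -197.8   78.9] F [ 0.1  0.7 -0.2] M [ 0.02 -0.01 -0.04] w 85.2
dp [-0.0002  0.0002 -0.1211] rot [-0.    0.   -0.03]
```

View pics/z8.png

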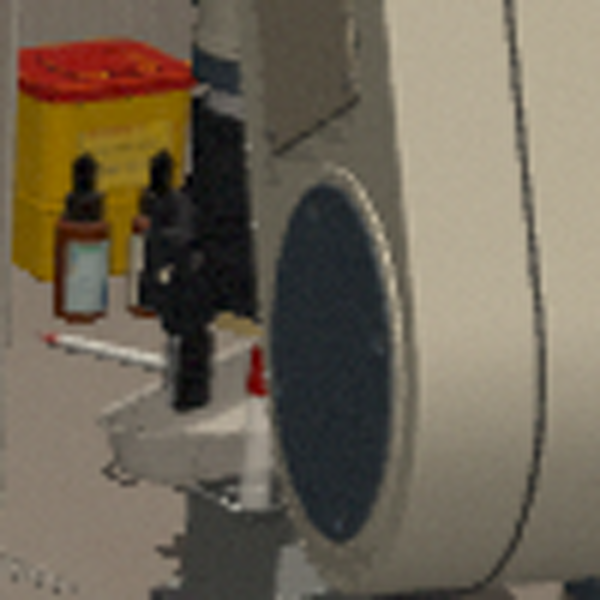

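The tube stands upright in the well, its cap at about (387,212), with the jaws wide open. Going straight up.

Emit:
{"op": "carry_out", "data": {"dp": [[0,0,-0.005],[0,0,-0.015],[0,0,-0.03],[0,0,-0.05],[0,0,-0.075],[0,0,-0.1],[0,0,-0.125],[0,0,-0.14],[0,0,-0.15],[0,0,-0.15]], "delta_rot": [[0,0,0],[0,0,0],[0,0,0],[0,0,0],[0,0,0],[0,0,0],[0,0,0],[0,0,0],[0,0,0],[0,0,0]], "grip": [0,0,0,0,0,0,0,0,0,0]}}

```text
time_s: 24.85
eef_pos: [454.6, -198.1, 230.6]
tool_rot: [[0.0, 1.0, 0.003], [1.0, -0.0, -0.001], [-0.001, 0.003, -1.0]]
contact_force: [0.1, -0.7, -0.6]
width: 85.3
```

Emit:
{"op": "carry_out", "data": {"dp": [[0.01,0,0],[0.03,-0.01,0],[0.06,-0.025,0],[0.095,-0.034,0],[0.13,-0.034,0],[0.165,-0.034,0],[0.2,-0.034,0],[0.225,-0.034,0],[0.24,-0.034,0],[0.24,-0.034,0]], "delta_rot": [[0,0,0],[0,0,0],[0,0,0],[0,0,0],[0,0,0],[0,0,0],[0,0,0],[0,0,0],[0,0,0],[0,0,0]], "grip": [0,0,0,0,0,0,0,0,0,0]}}

```text
time_s: 25.85
eef_pos: [418.9, 44.0, 227.9]
tool_rot: [[-0.002, 1.0, -0.002], [1.0, 0.002, 0.0], [0.0, -0.002, -1.0]]
contact_force: [-0.5, -0.3, 0.1]
width: 85.3
```

```bash
python3 -c "
from h import *
a=snapshot('top');b=snapshot('scene')
go((454,-198,200))
for z in (135,144): print(z,proj('top',(454,-198,z)),proj('scene',(454,-198,z)))
cv2.imwrite('pics/top9.png',a);cv2.imwrite('pics/scene9.png',b)
o=np.zeros((600,800,3),np.uint8);o[:,:400]=zoom(a,385,190,80,120,5);o[:,400:]=zoom(b,355,170,80,120,5)
cv2.imwrite('pics/z9.png',o)"
```

```text
t 25.95 pos [419.2  42.5 228.2] F [-0.4  1.  -0.7] M [-0.02 -0.03  0.03] w 85.4
dp [-0.2405  0.0346  0.0282] rot [-0.1   0.02  0.05]
135 [[411.98361139 239.12616628]] [[388.0427034 208.5792723]]
144 [[412.92106111 238.62157736]] [[388.2524639  205.53644701]]
```

View pics/z9.png

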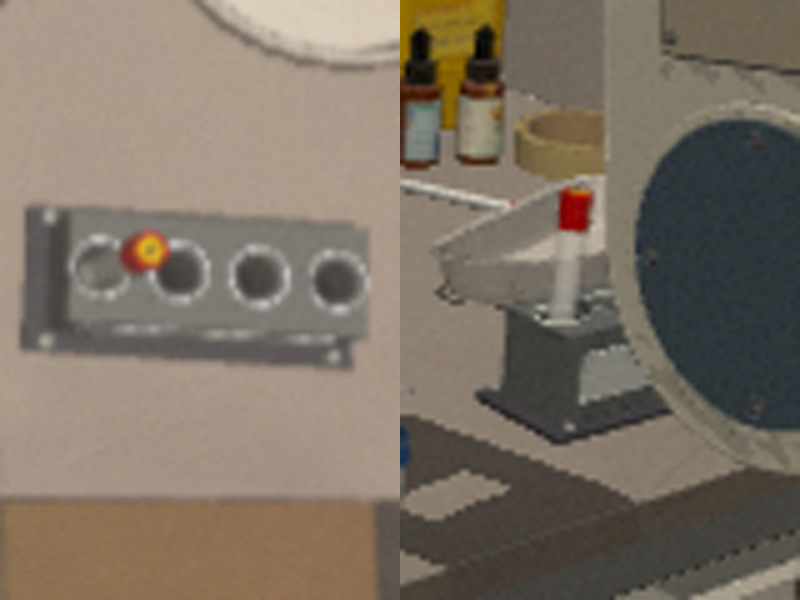

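View pics/scene9.png

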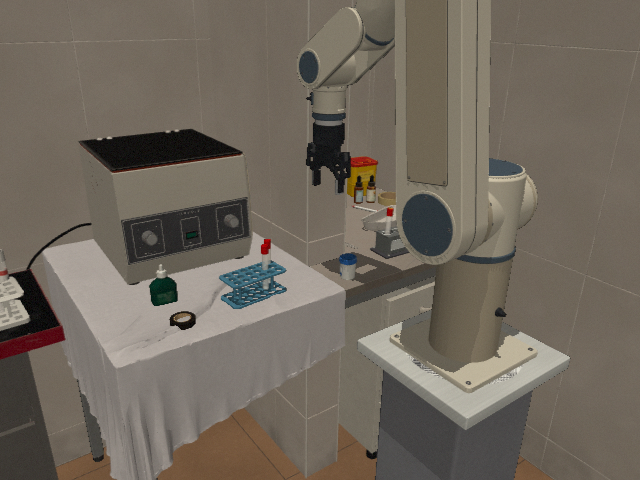

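```bash
python3 -c "
from h import *
print(arm.sign_off())"
```

```text
the job is handed in; nothing more can be done
None
```

The tube is seated fully home in the +y end well (well_4), which was the first one I tried, and the job is handed in after about 26 s on the robot's clock.

- **Finding the clear well:** the seat gave way at 2–4 N and kept sliding about 11 mm, well past where a leftover cushion would have stopped it. I never touched the other three wells.
- **Pressing home:** it came to a hard stop at 9.1 N, the highest force I read while pressing. By the arm's reading the tube's end was then about 47.5 mm below the mouth. I eased off, opened the jaws, went straight up and moved clear.
- **Height check:** in the scene picture the cap top is where a fully home tube should be, after allowing for that camera's 1-pixel offset.
- **Upright check:** the top picture shows the cap about 6 mm toward −y of vertical, a lean of roughly 3°. That is within what the loose bore allows, so I left it.
- **Everything else:** the two other tubes, cup, tape and bottle look unmoved in the last pictures. I checked this by eye only.

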